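Latch the bell tray

TASK

Shut the sliding tray of finished bells on its board: lift the latch bar over the keeper's tooth, move the tray in, and let the bar drop all the way down so that its notch sits over the tooth and locks the tray. Work gently and by feel, never forcing the bar or the fingers against the keeper, then let go; leave the handbell, the pliers and the dish where they are.

Things in the scene. Friction and masses are not known exactly. Their poses are not given: they have to be found in the camera images.
- base: Plywood board 200 x 480 x 16 mm, screwed to the bench, carrying the fixture. Origin on its underside, on the fixture's centre line (the board runs from y = -220 to +260 mm in its own frame). Its own +y is the direction in which the tray slides shut; x is across; z up. The line x = 0 carries the latch bar and the keeper.
- tray (a joint): Wooden tray (154 x 170 mm, walls up to 52 mm above the bench) with two bells, sliding along base +y. Value in m: 0 = fully open, 0.105 = end stop; first at 0 to 0.01. About 3 N of friction, no spring: it stays where it is left. The notch is over the tooth at 0.075 plus the tooth's offset (see keeper), 3 mm either way.
- bar (a joint): Steel latch bar, 0.16 to 0.26 kg, hinged on the tray's +y end, lying along base +y. Value in rad: 0 = level, all the way down on its own stop; grows as the free end rises, to 0.9; falls by its weight. 16 mm wide, 26 mm deep (6 mm above to 20 mm below the hinge line), end 190 mm from the hinge. Lifted 0.1 rad it clears the tooth; resting beside its notch on the tooth it reads 0.06 to 0.12.
- bar_hinge (a point): Point on the bar's hinge axis (axis along base x), bar mid-width, 60 mm above the bench; moves with the tray.
- pin (a point): Centre of the bar's grip: a steel cross pin 16 mm in diameter, 40 mm long along base x, on a short post on top of the bar, 105 mm from the hinge along the bar and 24 mm above the hinge line (84 mm above the bench when the bar is down). Pinch its two ends from above. It turns with the bar; free space on both sides.
- notch (a point): Centre of the notch in the bar's underside, level with the bar's lower face, 150 mm from the hinge, 20 mm below the hinge line. The notch is 16 mm long along the bar, 14 mm high, open downwards and to both sides; beyond it the bar ends in a blunt 32 mm nose, and the underside between hinge and notch is plain.
- keeper: Dark steel plate 60 x 76 x 12 mm, origin under its centre, 205 mm along base +y from the base origin. On it stands the rigid tooth: an upright plate 44 mm wide (base x), 10 mm thick (base y), its flat crown 52 mm above the bench. The tooth is clamped up to 18 mm before or beyond the plate's centre along base y; this offset is not measured: find it by feel or by eye.
- handbell: Loose brass handbell, 72 mm across the mouth, 108 mm high, standing on its mouth; origin at the centre of its underside. Bystander.
- pliers: Loose pliers with red grips, 170 mm long, lying flat; origin near the pivot. Bystander.
- dish: Loose white ceramic dish, 80 mm across, 30 mm high; origin at the centre of its underside. Bystander.

How it is judged:
On the way:
1. the latch bar is lifted off its stop, high enough to pass over the tooth (value of joint bar above 0.06 rad), for 0.1 s.
At the end, for the whole second after the job is handed in: The bar is all the way down (within 0.02 rad of its stop) with the tray shut (more than 52 mm in), which is possible only with the notch over the tooth; tray and bar are at rest (value of joint bar below 0.02 rad and value of joint tray above 0.052 m and velocity of joint bar between -0.05 and 0.05 rad/s and velocity of joint tray between -0.005 and 0.005 m/s); the robot touches nothing.
It fails at once if the keeper (plate or tooth) is pressed by anything with more than 20 N (contact force between keeper and anything else above 20 N).
It fails at once if a bystander (handbell, pliers, dish) is moved more than 20 mm (distance of any of handbell, pliers, dish from where it was at the start of the episode above 0.02 m).
It also fails if it takes over 58 s, if anything falls off the work surface, if the arm or the gripper's body presses on something with over 40 N, if the wrist force passes 120 N, or if a joint passes its speed limit or range.

ROBOT

A 6-joint arm with a two-finger parallel gripper is mounted at the origin on the work surface. World frame = base frame: x ahead of the robot, y to its left, z up, the work surface at z = 0. Lengths are in m, angles in rad, forces in N, time in s.
With the tool pointing down it reaches from about 0.275 to 0.825 m from the base axis. Payload 5.2 kg.
Tool frame: the origin (TCP) lies between the finger pads; the fingertips stand 17 mm ahead of it and the grasp point (between the pads) lies 2 mm behind it; z points along the fingers, y is the line along which they close (so a half turn about z gives the same grasp; the last joint's range is limited). The gripper opens to 93 mm and grips with 3 to 60 N. Pads are 15 mm wide; open, the fingers measure 128 mm over their backs; the gripper's body (75 mm by 188 mm) begins 65 mm behind the grasp point.
Start: joints at [-1.315, 0.259, 1.535, -0, 1.348, -0.203], TCP at [0.244, -0.493, 0.236] pointing down, gripper open.
Joint ranges: [-3.14, 3.14], [-0.91, 2.08], [0.19, 2.58], [-1.22, 4.36], [0.22, 2.71], [-3.12, 3.12]. Speed limits (rad/s): [2.57, 2.57, 3.14, 3.14, 3.14, 3.14].

INTERFACE

Orientations are given as a unit quaternion [x, y, z, w].
In Python, from rig import * gives the robot as it stands. The module is installed in compiled form; this text tells all that it offers.
- The arm moves only by the tool play_rows, never from a script. Its argument "series" is a list of rows, each a list of 7 numbers: the turn, a rotation vector about the tool's x, y, z in rad, then the shift along the tool's x, y, z in m, then the finger opening in m, from 0 to 0.093. A call has 1 to 12 rows; each row shifts and turns the commanded pose from where the row before left it, along the tool's axes as they then stand; what a row does not reach is not made up. A row lasts 1/10 s, in which the tool goes at most 50 mm and 8.59 degrees, less where a joint would pass 70% of its speed; a pose out of reach is approached as far as the arm can. A call with a gripper value outside its range is refused whole. The fingers move at their own pace and stop on an object; "squeeze" is the grip in N (left out, the last holds). Time passes only in rows, so rows that do not move let the fingers close. It gives the time, the measured TCP pose, the force, the opening and the grip force at its end, in the units of the state.
- get_obs(): the state, without advancing time (a new reading comes with each control period).
- read_camera(name): name is "side" or "top" or "wrist"; returns a dict with "color" (400x640x3 uint8, red, green, blue), "range_z" (400x640 float32, m along the optical axis (not along the pixel's ray), 0 where there is no reading), "K" (3x3 intrinsics, pixels), "distortion" ([k1, k2, p1, p2, k3] as OpenCV has them; the pictures are not rectified), "rvec" (rotation vector, rad) and "tvec" (3), from world to camera coordinates, as OpenCV has them. Camera axes: x right, y down, z forward; pixel columns grow to the right and rows downward; lengths in m; the calibration is good to about 2 mm. A picture is of the moment at which its call begins.
- finish_job(): hands the job in; it is judged then, once.
The state is a dict: "clock": time; "q": joint angles; "joint_velocities": joint speeds; "effort": joint torques, N m; "ee_pos": TCP position; "orientation": TCP orientation; "ft_force": force on the tool from outside, world axes, zero at the start; "wrist_torque": the same for the moment, N m; "opening": finger opening in m; "grasp_force": force on a finger pad.
Only numpy, scipy, OpenCV 4.12 (cv2) and the standard library are available. Lean on these libraries where they do the work, as an engineer would, in place of code of your own. Each camera call takes 0.05 s, during which the arm holds its last target. There are 200 camera calls.

## Working session

There is one attempt and no reset: what is moved stays moved. The work goes in short steps, Python scripts to look and compute and a tool call to move; the robot and the scene stay as the last step left them, time stands still between calls to the robot, and variables do not carry over. Pictures are saved under pics/ and viewed, at most 10 in all, crops included, and the job is handed in when it is done.

Besides the shell and the picture viewer there is one more tool, called as name(argument=value, ...) on one line, values as JSON. play_rows: Moves the arm, as the interface text tells. Its arguments: {"type":"object","properties":{"series":{"type":"array"},"squeeze":{"type":"number"}},"required":["series"]}

```bash
mkdir -p pics
cat > h.py <<'E'
from rig import *
import numpy as np, cv2
from scipy.spatial.transform import Rotation as R
def cloud(c):
    h,w=c['range_z'].shape
    u,v=np.meshgrid(np.arange(w),np.arange(h))
    n=cv2.undistortPoints(np.stack([u,v],-1).reshape(-1,1,2).astype(np.float64),c['K'],np.array(c['distortion'],float)).reshape(h,w,2)
    z=c['range_z'].astype(float)
    P=np.concatenate([n*z[...,None],z[...,None]],-1)
    Rm=cv2.Rodrigues(np.array(c['rvec'],float))[0]
    W=(P-np.array(c['tvec']).ravel())@Rm
    W[z==0]=np.nan
    return W
def save(c,name,crop=None,s=1):
    im=c['color'][...,::-1]
    if crop: a,b,d,e=crop; im=im[a:b,d:e]
    cv2.imwrite('pics/'+name,cv2.resize(im,None,fx=s,fy=s,interpolation=cv2.INTER_CUBIC))
E
python3 - <<'E'
from h import *
for n in ['top','side']:
    c=read_camera(n); np.savez(n+'0.npz',W=cloud(c),im=c['color']); save(c,n+'0.png')
o=get_obs(); print(o)
E
```

```text
{'clock': 0.1, 'q': array([-1.31480285e+00,  2.59256537e-01,  1.53594358e+00, -1.72813215e-05,
        1.34799845e+00, -2.02800594e-01]), 'joint_velocities': array([ 0.00010219, -0.00046312, -0.00197993, -0.00025762,  0.00149447,
       -0.00040435]), 'effort': array([ 3.24076136e-03, -4.38204539e+01, -2.84642744e+01,  7.20894453e-02,
        3.60816345e-02, -6.22536800e-05]), 'ee_pos': array([ 0.24347543, -0.49266878,  0.23492019]), 'orientation': array([ 9.73802930e-01,  2.27392190e-01, -2.97759385e-05, -8.02452030e-04]), 'ft_force': array([-0.461755  ,  0.0461372 , -0.19898654]), 'wrist_torque': array([-0.0602492 , -0.02245628,  0.01157041]), 'grasp_force': 0.0, 'opening': 0.09262535703620908}
```

View pics/top0.png

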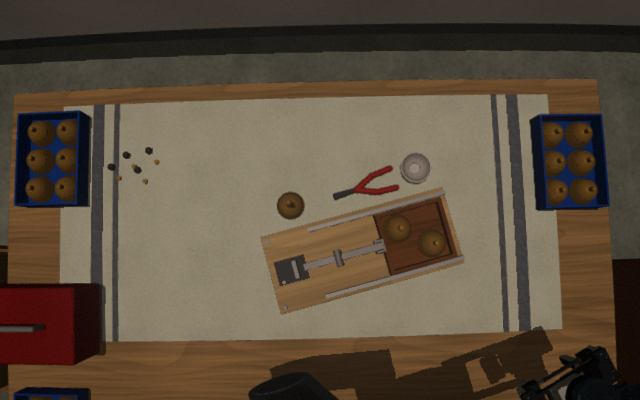

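View pics/side0.png

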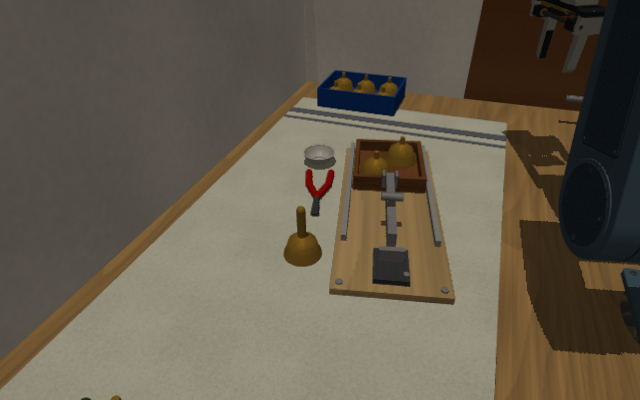

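The top view shows the keeper near (291,269), the pin at (338,258) and the bar running to the hinge near (381,247). The handbell is at (291,205). The tray is on the right and slides to the left. Next I measure these.

Run:
```python
from h import *
d=np.load('top0.npz');W=d['W'];im=d['im']
for n,(u,v) in dict(keeper=(288,275),pin=(338,258),pinN=(336,251),pinS=(341,265),bar=(320,262),tooth=(298,268),hinge=(381,247),bell=(291,205),tl=(262,237),bl=(282,313),tr=(443,189),br=(463,262)).items(): print(n,(u,v),W[v,u].round(4))
# board: points z 10..22 mm in region
z=W[...,2];m=np.zeros(z.shape,bool);m[180:320,255:470]=1
b=m&(z>.010)&(z<.024); 
n,l,s,_=cv2.connectedComponentsWithStats(b.astype(np.uint8)); k=1+s[1:,4].argmax(); 
r=cv2.minAreaRect((W[(m&(z>.009))][:,:2]*1000).astype(np.float32)); print('all',r)
r=cv2.minAreaRect((W[l==k][:,:2]*1000).astype(np.float32)); print(r,np.nanmedian(z[l==k]))
m2=m&(z>.062)&(z<.12); 
for p,q in zip(np.argwhere(m2),W[m2]):
    if p[1]<388: print(p,q.round(3))
```

```text
keeper (288, 275) [0.4528 0.0491 0.0315]
pin (338, 258) [ 0.4933 -0.0731  0.0931]
pinN (336, 251) [ 0.5098 -0.0689  0.0938]
pinS (341, 265) [ 0.4768 -0.0797  0.0944]
bar (320, 262) [ 0.4842 -0.0307  0.068 ]
tooth (298, 268) [0.4695 0.024  0.0315]
hinge (381, 247) [ 0.5162 -0.179   0.0656]
bell (291, 205) [0.623  0.0359 0.0721]
tl (262, 237) [0.5485 0.1133 0.019 ]
bl (282, 313) [0.3573 0.0675 0.0115]
tr (443, 189) [ 0.6602 -0.3536  0.002 ]
br (463, 262) [ 0.4719 -0.3919  0.0183]
all ((511.69647216796875, -137.28524780273438), (545.0391235351562, 351.2952880859375), 88.24422454833984)
((510.0360107421875, -136.98663330078125), (202.194091796875, 480.5181884765625), 13.88956069946289) 0.017467798700779344
[199 286] [0.634 0.045 0.108]
[199 287] [0.635 0.043 0.105]
[199 288] [0.634 0.041 0.106]
[199 289] [0.634 0.039 0.105]
[199 290] [0.635 0.036 0.103]
[200 285] [0.632 0.048 0.104]
[200 286] [0.632 0.046 0.106]
[200 287] [0.632 0.043 0.108]
[200 288] [0.632 0.041 0.111]
[200 289] [0.632 0.039 0.105]
[200 290] [0.632 0.036 0.104]
[201 285] [0.63  0.048 0.106]
[201 286] [0.629 0.045 0.111
[... 22713 characters left out ...]
092]
[267 304] [0.473 0.008 0.065]
[267 305] [0.473 0.006 0.066]
[267 306] [0.473 0.003 0.065]
[267 307] [0.473 0.001 0.067]
[267 308] [ 0.473 -0.001  0.064]
[267 309] [ 0.473 -0.004  0.068]
[267 310] [ 0.473 -0.006  0.066]
[267 311] [ 0.473 -0.009  0.071]
[267 312] [ 0.473 -0.011  0.07 ]
[267 313] [ 0.473 -0.014  0.074]
[267 314] [ 0.472 -0.016  0.066]
[267 315] [ 0.473 -0.018  0.069]
[268 305] [0.471 0.006 0.07 ]
[268 306] [0.471 0.003 0.068]
[268 307] [0.471 0.001 0.066]
[268 308] [ 0.47  -0.001  0.067]
[268 309] [ 0.471 -0.004  0.069]
[268 310] [ 0.471 -0.006  0.071]
[268 311] [ 0.47  -0.009  0.065]
[269 305] [0.468 0.006 0.069]
[269 306] [0.468 0.003 0.068]
[269 307] [0.468 0.001 0.064]
```

```bash
cat >> h.py <<'E'
A=np.deg2rad(13.89); X=np.array([np.cos(A),np.sin(A),0]); Y=np.array([-np.sin(A),np.cos(A),0]); O=np.array([.5100,-.1370,0])-.02*Y
B=np.stack([X,Y,[0,0,1]],1)   # base->world
def tob(W): return (W-O)@B
def delta(target_b):
    o=get_obs(); T=R.from_quat(o['orientation']); 
    Td=R.from_matrix(np.stack([-Y,-X,[0,0,-1.]],1)) # tool y along -X
    Td2=R.from_matrix(np.stack([Y,X,[0,0,-1.]],1))
    r=min([(T.inv()*t).as_rotvec() for t in (Td,Td2)],key=np.linalg.norm)
    w=O+B@np.array(target_b)
    print('clock',o['clock'],'tcp_base mm',(tob(o['ee_pos'])*1000).round(1),'F_base',(o['ft_force']@B).round(2),'tq',o['wrist_torque'].round(2),'open',round(o['opening'],4),'grip',o['grasp_force'])
    print('turn',r.round(4),'shift(now)',T.inv().apply(w-o['ee_pos']).round(4),'shift after turn',(T*R.from_rotvec(r)).inv().apply(w-o['ee_pos']).round(4))
E
python3 - <<'E'
from h import *
for n in ['top','side']:
    W=np.load(n+'0.npz')['W'];b=tob(W)*1000
    for lo,hi in((22,38),(40,60)):
        m=(abs(b[...,0])<32)&(b[...,1]>160)&(b[...,1]<250)&(b[...,2]>lo)&(b[...,2]<hi)
        p=b[m]; print(n,lo,len(p),np.percentile(p,[2,50,98],axis=0).round(1).tolist() if len(p) else '')
        if lo==40: print(np.c_[p,np.argwhere(m)].round(0)[::max(1,len(p)//25)].tolist())
    m=(abs(b[...,0])<22)&(b[...,2]>80)&(b[...,2]<100)&(b[...,1]>60)&(b[...,1]<110);p=b[m];print('pin',len(p),np.percentile(p,[2,50,98],axis=0).round(1).tolist())
    m=(abs(b[...,0])<8)&(b[...,2]>61)&(b[...,2]<75)&(b[...,1]>110)&(b[...,1]<200);p=b[m];print('bar end',np.percentile(p,[2,50,100],axis=0).round(1).tolist())
delta([0,.0845,.15])
E
```

```text
top 22 655 [[-29.2, 166.5, 24.1], [0.3, 207.9, 29.3], [29.2, 240.1, 34.7]]
top 40 82 [[-21.2, 179.7, 46.6], [0.8, 191.8, 53.3], [21.0, 197.1, 56.8]]
[[22.0, 191.0, 56.0, 260.0, 293.0], [21.0, 197.0, 49.0, 261.0, 291.0], [19.0, 190.0, 52.0, 261.0, 294.0], [17.0, 193.0, 52.0, 262.0, 293.0], [8.0, 160.0, 47.0, 262.0, 307.0], [14.0, 191.0, 54.0, 263.0, 294.0], [13.0, 197.0, 52.0, 264.0, 292.0], [11.0, 189.0, 55.0, 264.0, 295.0], [10.0, 195.0, 54.0, 265.0, 293.0], [8.0, 195.0, 55.0, 266.0, 293.0], [6.0, 188.0, 51.0, 266.0, 296.0], [4.0, 191.0, 55.0, 267.0, 295.0], [3.0, 197.0, 54.0, 268.0, 293.0], [1.0, 190.0, 51.0, 268.0, 296.0], [0.0, 195.0, 54.0, 269.0, 294.0], [-2.0, 188.0, 54.0, 269.0, 297.0], [-3.0, 191.0, 56.0, 270.0, 296.0], [-5.0, 194.0, 56.0, 271.0, 295.0], [-7.0, 197.0, 52.0, 272.0, 294.0], [-9.0, 190.0, 51.0, 272.0, 297.0], [-10.0, 193.0, 53.0, 273.0, 296.0], [-12.0, 196.0, 55.0, 274.0, 295.0], [-14.0, 189.0, 49.0, 274.0, 298.0], [-16.0, 192.0, 52.0, 275.0, 297.0], [-17.0, 197.0, 53.0, 276.0, 295.0], [-19.0, 190.0, 50.0, 276.0, 298.0], [-20.0, 193.0, 54.0, 277.0, 297.0], [-22.
[... 906 characters left out ...]
396.0], [16.0, 201.0, 48.0, 252.0, 382.0], [-6.0, 201.0, 50.0, 252.0, 395.0], [15.0, 200.0, 45.0, 253.0, 382.0], [-6.0, 200.0, 47.0, 253.0, 395.0], [17.0, 199.0, 41.0, 254.0, 381.0], [-5.0, 199.0, 44.0, 254.0, 394.0], [15.0, 201.0, 41.0, 255.0, 382.0], [-10.0, 201.0, 44.0, 255.0, 397.0], [-15.0, 201.0, 42.0, 256.0, 400.0]]
pin 183 [[-18.1, 85.4, 80.7], [0.3, 94.4, 88.5], [20.0, 97.8, 92.5]]
bar end [[-7.2, 111.7, 62.6], [-0.1, 146.3, 65.8], [8.0, 174.7, 68.4]]
clock 0.1 tcp_base mm [-344.1 -261.3  234.9] F_base [-0.44  0.16 -0.2 ] tq [-0.06 -0.02  0.01] open 0.0926 grip 0.0
turn [-1.1000e-03 -1.3000e-03 -1.3544e+00] shift(now) [ 0.4103 -0.2637  0.0855] shift after turn [0.3458 0.3441 0.0849]
```

play_rows(series=[[0,0,-0.1354,0,0,0,0.093],[0,0,-0.1354,0,0,0,0.093],[0,0,-0.1354,0,0,0,0.093],[0,0,-0.1354,0,0,0,0.093],[0,0,-0.1354,0,0,0,0.093],[0,0,-0.1354,0,0,0,0.093],[0,0,-0.1354,0,0,0,0.093],[0,0,-0.1354,0,0,0,0.093],[0,0,-0.1354,0,0,0,0.093],[0,0,-0.1354,0,0,0,0.093]], squeeze=10)

```text
clock: 1.1
ee_pos: [0.2435, -0.4928, 0.2351]
orientation: [0.614, 0.789, 0.0, -0.0]
ft_force: [0.5, -0.2, 0.5]
opening: 0.0929
grasp_force: 0.0
```

play_rows(series=[[0,0,0,0.028,0.0287,0.004,0.093],[0,0,0,0.029,0.0287,0.004,0.093],[0,0,0,0.029,0.0287,0.004,0.093],[0,0,0,0.029,0.0287,0.004,0.093],[0,0,0,0.029,0.0287,0.004,0.093],[0,0,0,0.029,0.0287,0.004,0.093],[0,0,0,0.029,0.0287,0.004,0.093],[0,0,0,0.029,0.0287,0.004,0.093],[0,0,0,0.029,0.0287,0.004,0.093],[0,0,0,0.029,0.0287,0.004,0.093],[0,0,0,0.029,0.0287,0.004,0.093],[0,0,0,0.029,0.0284,0.004,0.093]])

```text
clock: 2.3
ee_pos: [0.4949, -0.0721, 0.1872]
orientation: [0.617, 0.787, -0.0, -0.0]
ft_force: [0.8, -0.3, 0.6]
opening: 0.0929
grasp_force: 0.0
```

play_rows(series=[[0,0,0,0,0,0,0.093],[0,0,0,0,0,0,0.093]])

```text
clock: 2.5
ee_pos: [0.4943, -0.073, 0.1872]
orientation: [0.616, 0.788, -0.0, -0.001]
ft_force: [-1.0, -0.1, 0.1]
opening: 0.0931
grasp_force: 0.0
```

Run:
```python
from h import *
delta([0,.086,.15])
c=read_camera('wrist'); save(c,'w1.png'); b=tob(cloud(c))*1000
m=(abs(b[...,0])<30)&(b[...,2]>76)&(b[...,2]<100)&(b[...,1]>60)&(b[...,1]<115);p=b[m];print('pin',len(p),np.percentile(p,[1,50,99],axis=0).round(1).tolist())
m=(abs(b[...,0])<12)&(b[...,2]>58)&(b[...,2]<75)&(b[...,1]>110)&(b[...,1]<200);p=b[m];print('bar end',np.percentile(p,[1,50,100],axis=0).round(1).tolist() if len(p) else 0)
m=(abs(b[...,0])<30)&(b[...,2]>45)&(b[...,2]<58)&(b[...,1]>178)&(b[...,1]<220);p=b[m];print('tooth',np.percentile(p,[1,50,99],axis=0).round(1).tolist() if len(p) else 0)
```

```text
clock 2.5 tcp_base mm [1.000e-01 8.590e+01 1.872e+02] F_base [-1.02  0.14  0.1 ] tq [ 0.03 -0.15  0.06] open 0.0931 grip 0.0
turn [-0.0013 -0.0004  0.0023] shift(now) [ 0.0001 -0.0001  0.0372] shift after turn [ 0.0001 -0.0001  0.0372]
pin 900 [[-21.1, 79.9, 85.2], [-1.2, 89.0, 92.1], [18.0, 94.9, 94.5]]
bar end [[-9.2, 110.4, 65.8], [-1.3, 142.5, 67.5], [6.7, 171.6, 70.0]]
tooth [[-23.1, 188.5, 45.9], [-1.5, 193.6, 53.4], [20.2, 198.8, 55.1]]
```

View pics/w1.png

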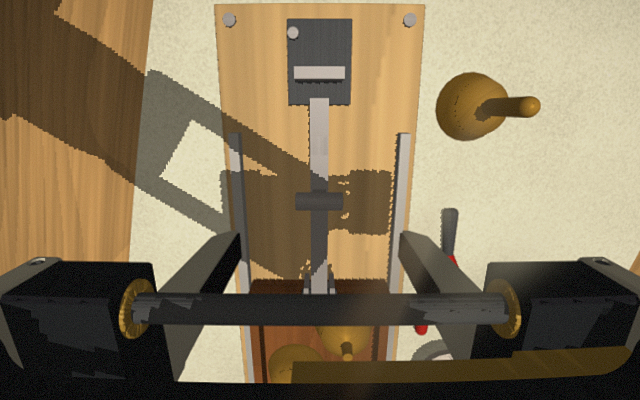

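The wrist view has the pin at (319,201), the bar's free end at (319,97) and the tooth at (319,73). All three cameras give about 62 mm of travel. I descend and pinch the pin.

play_rows(series=[[0,0,0.002,0.001,-0.0006,0.02,0.093],[0,0,0,0,0,0.025,0.08],[0,0,0,0,0,0.025,0.07],[0,0,0,0,0,0.02,0.06],[0,0,0,0,0,0.01,0.06],[0,0,0,0,0,0.005,0.06],[0,0,0,0,0,0,0.06],[0,0,0,0,0,0,0.06]])

```text
clock: 3.35
ee_pos: [0.4943, -0.0735, 0.0835]
orientation: [0.618, 0.787, 0.0, 0.001]
ft_force: [1.0, -0.1, -1.0]
opening: 0.06
grasp_force: 0.0
```

play_rows(series=[[0,0,0,0,0,0,0.048],[0,0,0,0,0,0,0.044],[0,0,0,0,0,0,0.042],[0,0,0,0,0,0,0.038],[0,0,0,0,0,0,0.036],[0,0,0,0,0,0,0.036],[0,0,0,0,0,0,0.036],[0,0,0,0,0,0,0.036]])

```text
clock: 4.15
ee_pos: [0.4936, -0.0729, 0.0829]
orientation: [0.617, 0.787, -0.0, -0.0]
ft_force: [-3.4, -0.6, 4.5]
opening: 0.0402
grasp_force: 10.0
```

```bash
python3 -c "
from h import *
delta([0,.0868,.082])"
```

```text
clock 4.15 tcp_base mm [-0.5 86.1 82.9] F_base [-3.4   0.26  4.53] tq [-0.04  0.36  0.07] open 0.0402 grip 10.001657009124756
turn [-0.0002  0.     -0.0023] shift(now) [0.0007 0.0005 0.0009] shift after turn [0.0007 0.0005 0.0009]
```

play_rows(series=[[0,0,0,-0.0006,0,-0.0026,0.036],[0,0,0,-0.0007,0,-0.0026,0.036],[0,0,0,-0.0008,0,-0.0026,0.036],[0,0,0,-0.0008,0,-0.0026,0.036],[0,0,0,-0.0009,0,-0.0025,0.036],[0,0,0,-0.0009,0,-0.0025,0.036],[0,0,0,-0.001,0,-0.0025,0.036],[0,0,0,-0.0011,0,-0.0025,0.036],[0,0,0,0,0,0,0.036],[0,0,0,0,0,0,0.036]])

```text
clock: 5.15
ee_pos: [0.4952, -0.0796, 0.1031]
orientation: [0.617, 0.787, -0.0, -0.0]
ft_force: [-0.6, -0.1, -1.2]
opening: 0.0399
grasp_force: 10.0
```

Run:
```python
from h import *
delta([0,.0868,.082])
c=read_camera('side'); b=tob(cloud(c))*1000; save(c,'s2.png',(120,300,300,480),3)
m=(abs(b[...,0])<10)&(b[...,2]>45)&(b[...,1]>115)&(b[...,1]<180);p=b[m]
print(np.percentile(p,[2,50,98],axis=0).round(1).tolist())
```

```text
clock 5.15 tcp_base mm [ -0.6  79.3 103.1] F_base [-0.59 -0.   -1.22] tq [0.05 0.1  0.08] open 0.0399 grip 9.999485313892365
turn [-0.0001  0.     -0.0025] shift(now) [0.0075 0.0005 0.0211] shift after turn [0.0075 0.0006 0.0211]
[[-9.4, 115.3, 82.0], [0.5, 117.7, 337.1], [9.5, 172.0, 422.3]]
```

View pics/s2.png

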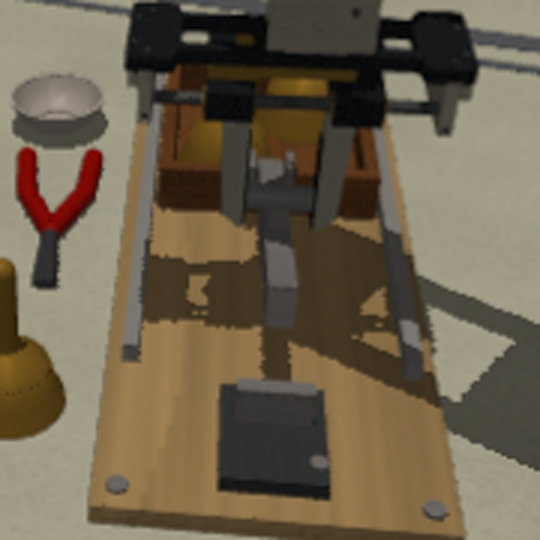

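The bar is lifted and held in the pads, with its end near (280,310) and the tooth at (275,385). Next I pull the tray in.

play_rows(series=[[0,0,0,0.003,0,0,0.034],[0,0,0,0.005,0,0,0.034],[0,0,0,0.006,0,0,0.034],[0,0,0,0.006,0,0,0.034],[0,0,0,0.006,0,0,0.034],[0,0,0,0.006,0,0,0.034],[0,0,0,0.006,0,0,0.034],[0,0,0,0.006,0,0,0.034],[0,0,0,0.006,0,0,0.034],[0,0,0,0.006,0,0,0.034],[0,0,0,0.004,0,0,0.034],[0,0,0,0.002,0,0,0.034]], squeeze=15)

```text
clock: 6.4
ee_pos: [0.4802, -0.0188, 0.103]
orientation: [0.617, 0.787, -0.0, -0.0]
ft_force: [-2.8, -4.2, -2.9]
opening: 0.04
grasp_force: 15.0
```

play_rows(series=[[0,0,0,0,0,0,0.034],[0,0,0,0,0,0,0.034],[0,0,0,0,0,0,0.034]])

```text
clock: 6.7
ee_pos: [0.4801, -0.0187, 0.103]
orientation: [0.617, 0.787, 0.0, -0.001]
ft_force: [-4.6, 1.7, -0.6]
opening: 0.0397
grasp_force: 15.0
```

Run:
```python
from h import *
delta([0,.1413,.1031])
for n in('top','wrist'):
    c=read_camera(n); b=tob(cloud(c))*1000
    if n=='wrist': save(c,'w3.png')
    else: save(c,'t3.png',(210,330,240,420),4)
    m=(abs(b[...,0])<7)&(b[...,2]>62)&(b[...,1]>165)&(b[...,1]<260)&(b[...,2]<130);p=b[m]
    print(n,len(p),np.percentile(p,[2,50,99],axis=0).round(1).tolist() if len(p) else 0)
    m=(abs(b[...,0])<22)&(abs(b[...,0])>12)&(b[...,2]>45)&(b[...,2]<60)&(b[...,1]>178)&(b[...,1]<220);p=b[m];print('tooth',np.percentile(p,[1,50,99],axis=0).round(1).tolist() if len(p) else 0)
```

```text
clock 6.7 tcp_base mm [ -0.6 142.  103. ] F_base [-4.08  2.75 -0.57] tq [0.25 0.58 0.02] open 0.0397 grip 14.998073726892471
turn [-0.0006 -0.0015 -0.0027] shift(now) [-0.0007  0.0006 -0.0001] shift after turn [-0.0007  0.0006 -0.0001]
top 0 0
tooth 0
wrist 3503 [[-6.7, 166.8, 90.2], [-0.4, 203.3, 98.0], [6.4, 233.9, 104.0]]
tooth [[-21.7, 189.1, 46.3], [-12.6, 194.4, 53.5], [20.5, 199.0, 55.0]]
```

View pics/w3.png

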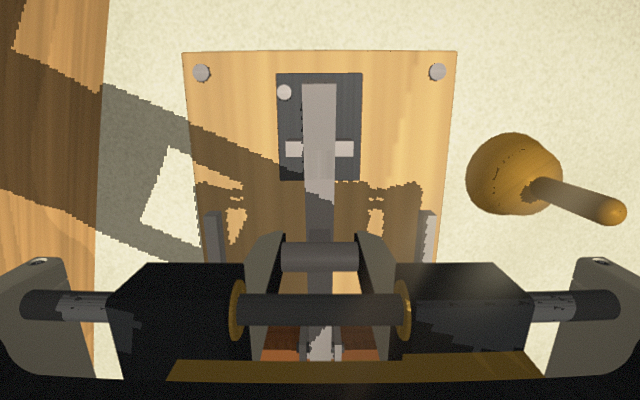

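Run:
```python
from h import *
c=read_camera('wrist'); b=tob(cloud(c))*1000
np.save('w3.npy',b)
for v in range(78,100,2): print(v,b[v,310:330:5].round(1).tolist())
print('pin');
for v in range(236,276,4): print(v,b[v,320].round(1).tolist())
print('tray')
for v in range(325,362,4): print(v,b[v,[275,320,370]].round(1).tolist())
```

```text
78 [[-7.6, 239.3, 30.6], [-3.6, 234.9, 77.4], [-0.9, 234.7, 78.7], [1.9, 234.9, 77.1]]
80 [[-5.9, 232.9, 88.4], [-3.4, 232.9, 87.7], [-0.9, 232.9, 88.5], [1.7, 232.9, 87.5]]
82 [[-5.7, 231.3, 96.2], [-3.3, 231.2, 96.6], [-0.9, 231.2, 96.8], [1.5, 231.3, 96.4]]
84 [[-5.5, 229.7, 104.3], [-3.2, 229.8, 103.9], [-0.9, 229.8, 103.1], [1.4, 229.8, 103.8]]
86 [[-5.5, 228.9, 103.3], [-3.2, 229.0, 102.5], [-0.9, 228.9, 104.2], [1.4, 228.9, 103.2]]
88 [[-5.5, 228.0, 103.9], [-3.2, 228.0, 103.6], [-0.9, 228.1, 101.8], [1.4, 227.9, 105.2]]
90 [[-5.6, 227.2, 102.9], [-3.2, 227.2, 102.6], [-0.9, 227.1, 103.4], [1.4, 227.2, 102.6]]
92 [[-5.6, 226.3, 102.7], [-3.2, 226.3, 103.2], [-0.9, 226.3, 102.2], [1.4, 226.3, 102.9]]
94 [[-5.6, 225.4, 102.9], [-3.3, 225.4, 101.9], [-0.9, 225.4, 102.6], [1.4, 225.4, 103.5]]
96 [[-5.6, 224.5, 102.1], [-3.2, 224.5, 103.2], [-0.9, 224.6, 101.4], [1.4, 224.5, 102.2]]
98 [[-5.6, 223.6, 103.3], [-3.3, 223.6, 102.1], [-0.9, 223.6, 101.7], [1.5, 223.6, 101.3]]
pin
236 [-1.0, 150.7, 95.3]
240 [-1.0, 150.4, 100.0]
244 [-1.1, 150.7, 106.0]
248 [-1.1, 149.0, 107.2]
252 [-1.1, 148.6, 111.0]
256 [-1.1, 146.6, 111.6]
260 [-1.1, 145.4, 113.6]
264 [-1.1, 142.8, 112.9]
268 [-1.1, 140.2, 112.2]
272 [-1.1, 121.0, 82.6]
tray
325 [[-12.4, 166.5, 188.8], [-1.1, 166.1, 188.4], [11.3, 166.8, 189.3]]
329 [[-40.6, 34.1, 28.8], [-1.2, 69.4, 71.9], [42.5, 34.6, 29.7]]
333 [[-39.7, 35.0, 35.0], [-1.2, 65.5, 71.3], [41.8, 34.0, 34.0]]
337 [[-39.2, 34.3, 39.1], [-1.2, 62.3, 71.6], [40.9, 34.8, 39.9]]
341 [[-38.4, 34.9, 44.5], [-1.2, 56.9, 69.4], [40.2, 34.7, 44.5]]
345 [[-37.9, 34.4, 48.4], [-1.2, 53.1, 69.2], [39.6, 34.0, 48.2]]
349 [[-37.3, 34.6, 53.1], [-1.2, 47.8, 67.4], [38.8, 34.7, 53.5]]
353 [[-37.7, 29.3, 51.8], [-1.2, 44.5, 67.8], [38.9, 31.1, 53.9]]
357 [[-37.4, 27.6, 54.2], [-1.2, 40.2, 67.3], [39.1, 27.4, 54.2]]
361 [[-11.4, 163.5, 197.4], [-1.2, 163.6, 197.5], [10.2, 163.7, 197.7]]
```

The bar's top end edge measures y = 229.8 mm, which puts the hinge at 44.5 and the notch at 194.5 once down. The tooth centre is at about 194, so they line up. I lower along the arc.

play_rows(series=[[0,0,0,0.0009,0,0.0025,0.034],[0,0,0,0.001,0,0.0025,0.034],[0,0,0,0.0009,0,0.0025,0.034],[0,0,0,0.0009,0,0.0025,0.034],[0,0,0,0,0,0,0.034]])

```text
clock: 7.35
ee_pos: [0.4794, -0.0156, 0.0928]
orientation: [0.617, 0.787, -0.0, -0.0]
ft_force: [-4.9, 0.6, -0.8]
opening: 0.04
grasp_force: 15.0
```

play_rows(series=[[0,0,0,0.0004,0,0.0013,0.034],[0,0,0,0.0004,0,0.0013,0.034],[0,0,0,0,0,0,0.034]])

```text
clock: 7.65
ee_pos: [0.4792, -0.0149, 0.0903]
orientation: [0.617, 0.787, -0.0, -0.0]
ft_force: [-4.7, 1.0, -0.2]
opening: 0.0399
grasp_force: 15.0
```

```bash
python3 -c "
from h import *
delta([0,.1485,.082])"
```

```text
clock 7.65 tcp_base mm [ -0.6 145.9  90.3] F_base [-4.28  2.06 -0.22] tq [0.01 0.73 0.04] open 0.0399 grip 14.998675435781479
turn [-0.0006 -0.0003 -0.0024] shift(now) [0.0026 0.0006 0.0083] shift after turn [0.0026 0.0006 0.0083]
```

play_rows(series=[[0,0,0,0.0003,0,0.0013,0.034],[0,0,0,0,0,0,0.034]])

```text
clock: 7.85
ee_pos: [0.4791, -0.0146, 0.0891]
orientation: [0.617, 0.787, -0.0, -0.0]
ft_force: [-5.6, 0.7, -0.4]
opening: 0.0397
grasp_force: 15.0
```

play_rows(series=[[0,0,0,0.0003,0,0.0013,0.034],[0,0,0,0,0,0,0.034]])

```text
clock: 8.05
ee_pos: [0.4791, -0.0143, 0.0878]
orientation: [0.617, 0.787, -0.0, -0.0]
ft_force: [-5.0, 0.7, 0.0]
opening: 0.0396
grasp_force: 15.0
```

play_rows(series=[[0,0,0,0.0003,0,0.0013,0.034],[0,0,0,0.0003,0,0.0013,0.034],[0,0,0,0,0,0,0.034]])

```text
clock: 8.35
ee_pos: [0.4789, -0.0137, 0.0852]
orientation: [0.617, 0.787, -0.0, -0.0]
ft_force: [-5.4, 1.6, -0.4]
opening: 0.04
grasp_force: 15.0
```

play_rows(series=[[0,0,0,0.0003,0,0.0012,0.034],[0,0,0,0,0,0,0.034]])

```text
clock: 8.55
ee_pos: [0.4789, -0.0134, 0.084]
orientation: [0.617, 0.787, -0.0, -0.0]
ft_force: [-4.4, 1.1, -0.4]
opening: 0.0398
grasp_force: 15.0
```

No resistance so far, so the notch is over the tooth. I release, which lets the bar drop the last 1 mm, and back off upward.

play_rows(series=[[0,0,0,0,0,0.0006,0.034],[0,0,0,0,0,0,0.034],[0,0,0,0,0,0,0.045],[0,0,0,0,0,0,0.06],[0,0,0,0,0,0,0.075],[0,0,0,0,0,0,0.08],[0,0,0,0,0,0,0.08]])

```text
clock: 9.25
ee_pos: [0.4796, -0.0136, 0.0837]
orientation: [0.617, 0.787, 0.0, 0.0]
ft_force: [0.3, -0.2, 0.4]
opening: 0.0724
grasp_force: 0.0
```

play_rows(series=[[0,0,0,0,0,-0.01,0.08],[0,0,0,0,0,-0.02,0.08],[0,0,0,0,0,-0.025,0.08],[0,0,0,0,0,-0.025,0.08],[0,0,0,0,0,-0.025,0.08],[0,0,0,0,0,-0.01,0.08],[0,0,0,0,0,0,0.08],[0,0,0,0,0,0,0.08]])

```text
clock: 10.05
ee_pos: [0.4787, -0.0134, 0.1978]
orientation: [0.617, 0.787, -0.0, -0.0]
ft_force: [0.1, -0.0, -0.2]
opening: 0.0801
grasp_force: 0.0
```

Run:
```python
from h import *
delta([0,.1485,.2])
c=read_camera('wrist'); save(c,'w4.png'); b=tob(cloud(c))*1000
m=(abs(b[...,0])<7)&(b[...,2]>58)&(b[...,2]<80)&(b[...,1]>168)&(b[...,1]<260);p=b[m]
print(np.polyfit(p[:,1],p[:,2],1),p.min(0),p.max(0))
```

```text
clock 10.05 tcp_base mm [ -0.7 147.5 197.8] F_base [ 0.07 -0.05 -0.16] tq [-0.06 -0.07  0.05] open 0.0801 grip 0.0
turn [-0.0007 -0.0003 -0.0024] shift(now) [ 0.001   0.0007 -0.0022] shift after turn [ 0.001   0.0007 -0.0022]
[-2.45232686e-03  6.80165653e+01] [ -6.99750011 168.08483981  65.66927868] [  6.42475431 233.58940915  69.66536659]
```

View pics/w4.png

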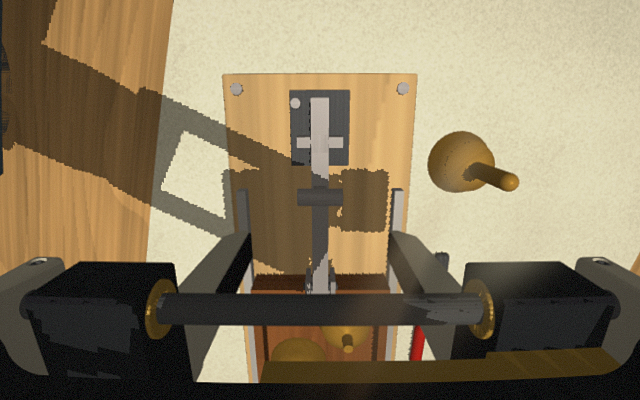

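The bar runs level from the hinge to its end at (319,97), with a slope of -0.002 and its top at about 67 mm. It lies over the tooth at (319,142), the gripper is clear, and the handbell stands undisturbed.

```bash
python3 -c "
from rig import *
print(finish_job())"
```

```text
the job is handed in; nothing more can be done
None
```

The tray is shut about 62 mm in and the bar lies level with its notch over the tooth; the gripper is clear, and I handed the job in at about 10 s (no verdict came back).

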